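Set the stock tags on the sample-tube rack

ROBOT

A 7-joint arm with a two-finger parallel gripper is mounted at the origin on the work surface. World frame = base frame: x ahead of the robot, y to its left, z up, the work surface at z = 0. Lengths are in m, angles in rad, forces in N, time in s.
With the tool pointing down it reaches from about 0.425 to 0.925 m from the base axis. Payload 6.8 kg.
Tool frame: the origin (TCP) lies midway between the tips of the shut fingers; the grasp point (between the pads) lies 19 mm behind it; x points along the fingers, y is the direction in which the jaws open and shut, and the axes are right-handed (so a half turn about x gives the same grasp; the last joint's range is limited). The gripper opens to 88 mm and grips with 3 to 60 N. Pads are 20 mm wide; open, the fingers measure 115 mm over their backs; the gripper's body (75 mm by 178 mm) begins 61 mm behind the grasp point.
Start: joints at [-1.391, 0.477, 0.022, 1.555, -0.011, 1.109, -0.083], TCP at [0.192, 0.647, 0.223] pointing down, gripper open.
Joint ranges: [-2.96, 2.96], [-0.34, 2.1], [-1.41, 1.46], [0.24, 2.44], [-1.37, 4.51], [0.17, 1.92], [-2.96, 2.96]. Speed limits (rad/s): [2.39, 2.39, 3.14, 3.14, 3.14, 3.14, 3.14].

INTERFACE

Orientations are given as a 3x3 rotation matrix whose columns are the frame's x, y, z axes.
In Python, from station import bot gives the robot as it stands. The module is installed in compiled form; this text tells all that it offers.
- The arm moves only by the tool drive_tool, never from a script. Its argument "plan" is one flat list of numbers, 5 for each row, row after row: the shift along the tool's x, y, z in m, then the turn about the tool's x in degrees, then the opening in per cent of the stroke, from 0 (shut) to 100 (fully open). In form: [x, y, z, turn, gripper, x, y, z, turn, gripper, ...]. A call has exactly 5 rows; each row shifts and turns the pose as measured when the row begins, along the tool's axes as they then stand; what a row does not reach is not made up. A row lasts 1/8 s, in which the tool goes at most 62.5 mm and 10.7 degrees, less where a joint would pass 70% of its speed; a pose out of reach is approached as far as the arm can. A call is refused whole if a number of a shift passes 0.0625 or a number of a turn 10.7, either way. A call with a gripper value outside its range is refused whole. The fingers move at their own pace and stop on an object; "squeeze" is the grip in N (left out, the last holds). Time passes only in rows, so rows that do not move let the fingers close, or fill a call up. It gives the time, the measured TCP pose, the force and the opening at its end, in the units of the state.
- bot.state(): the state, without advancing time (a new reading comes with each control period).
- bot.get_image(name): name is "scene" or "top" or "wrist"; returns a dict with "img" (384x512x3 uint8, red, green, blue), "z_map" (384x512 float32, m along the optical axis (not along the pixel's ray), 0 where there is no reading), "fx", "fy", "cx", "cy" (pixels), "D" ([k1, k2, p1, p2, k3] as OpenCV has them; the pictures are not rectified), "world_to_cam" (4x4, takes a point from world to camera coordinates). Camera axes: x right, y down, z forward; pixel columns grow to the right and rows downward; lengths in m; the calibration is good to about 2 mm. A picture is of the moment at which its call begins.
- bot.finish_job(): hands the job in, once; it reports no verdict.
The state is a dict: "t": time; "qpos": joint angles; "qvel": joint speeds; "effort": joint torques, N m; "tcp_pos": TCP position; "eef_rot": TCP orientation; "wrist_force": force on the tool from outside, world axes, zero at the start; "ft_torque": the same for the moment, N m; "gripper_width": finger opening in m.
Only numpy, scipy, OpenCV 4.12 (cv2) and the standard library are available. Lean on these libraries where they do the work, as an engineer would, in place of code of your own. Each camera call takes 0.05 s, during which the arm holds its last target. There are 200 camera calls.

TASK

Set the flip tags on the lab's stock rack so that only the full bins of sample tubes show a green tag face upwards and the empty bins show red. Push each wrong tag over gently with a fingertip, without pinching it, until it falls to its other stop; do not flip the tags that are already right, and leave the jar, the bottle and the slide box where they stand.

Things in the scene. Friction and masses are not known exactly. Their poses are not given: they have to be found in the camera images.
- tag_a (a joint): Angle of flip tag A, rad: 0 upright; +0.6 (stop) tilted towards its own bin, GREEN face up; -0.6 (stop) tilted away from its bin, to the robot's side, RED face up. Swings freely (about 0.1 N at the free edge) and, once past upright, falls to the other stop by itself.
- hinge_a (a point): Middle of tag A's hinge line (the tag's lower edge), 87 mm above the bench. x points level from tag to its bin, y lies along the hinge, z up. Fixed grey plates back the tag at both stops: they reach 33 mm above the hinge and 27 mm to either side of it in x. Neighbouring hinges are 90 mm apart.
- edge_a (a point): Middle of tag A's free edge, 65 mm from the hinge (moves with it). The tag is a 25 g plastic panel, 60 mm wide, 3 mm thick; the lowest 36 mm carry the colours, the rest is a white tab that stands proud of the grey plates and can be pushed level along x, just above the plates.
- bin_a (a point): Centre of the open top of the bin of bay A, 67 mm above the bench; the bin (white, 120 x 78 x 55 mm, fixed) stands 115 mm from the hinge along the hinge point's x. This bin is FULL of standing blue-capped sample tubes, whose caps reach 91 mm above the bench.
- tag_b (a joint): Angle of flip tag B, rad: 0 upright; +0.6 (stop) tilted towards its own bin, GREEN face up; -0.6 (stop) tilted away from its bin, to the robot's side, RED face up. Swings freely (about 0.1 N at the free edge) and, once past upright, falls to the other stop by itself.
- hinge_b (a point): Middle of tag B's hinge line (the tag's lower edge), 87 mm above the bench. x points level from tag to its bin, y lies along the hinge, z up. Fixed grey plates back the tag at both stops: they reach 33 mm above the hinge and 27 mm to either side of it in x. Neighbouring hinges are 90 mm apart.
- edge_b (a point): Middle of tag B's free edge, 65 mm from the hinge (moves with it). The tag is a 25 g plastic panel, 60 mm wide, 3 mm thick; the lowest 36 mm carry the colours, the rest is a white tab that stands proud of the grey plates and can be pushed level along x, just above the plates.
- bin_b (a point): Centre of the open top of the bin of bay B, 67 mm above the bench; the bin (white, 120 x 78 x 55 mm, fixed) stands 115 mm from the hinge along the hinge point's x. This bin is EMPTY.
- tag_c (a joint): Angle of flip tag C, rad: 0 upright; +0.6 (stop) tilted towards its own bin, GREEN face up; -0.6 (stop) tilted away from its bin, to the robot's side, RED face up. Swings freely (about 0.1 N at the free edge) and, once past upright, falls to the other stop by itself.
- hinge_c (a point): Middle of tag C's hinge line (the tag's lower edge), 87 mm above the bench. x points level from tag to its bin, y lies along the hinge, z up. Fixed grey plates back the tag at both stops: they reach 33 mm above the hinge and 27 mm to either side of it in x. Neighbouring hinges are 90 mm apart.
- edge_c (a point): Middle of tag C's free edge, 65 mm from the hinge (moves with it). The tag is a 25 g plastic panel, 60 mm wide, 3 mm thick; the lowest 36 mm carry the colours, the rest is a white tab that stands proud of the grey plates and can be pushed level along x, just above the plates.
- bin_c (a point): Centre of the open top of the bin of bay C, 67 mm above the bench; the bin (white, 120 x 78 x 55 mm, fixed) stands 115 mm from the hinge along the hinge point's x. This bin is FULL of standing blue-capped sample tubes, whose caps reach 91 mm above the bench.
- tag_d (a joint): Angle of flip tag D, rad: 0 upright; +0.6 (stop) tilted towards its own bin, GREEN face up; -0.6 (stop) tilted away from its bin, to the robot's side, RED face up. Swings freely (about 0.1 N at the free edge) and, once past upright, falls to the other stop by itself.
- hinge_d (a point): Middle of tag D's hinge line (the tag's lower edge), 87 mm above the bench. x points level from tag to its bin, y lies along the hinge, z up. Fixed grey plates back the tag at both stops: they reach 33 mm above the hinge and 27 mm to either side of it in x. Neighbouring hinges are 90 mm apart.
- edge_d (a point): Middle of tag D's free edge, 65 mm from the hinge (moves with it). The tag is a 25 g plastic panel, 60 mm wide, 3 mm thick; the lowest 36 mm carry the colours, the rest is a white tab that stands proud of the grey plates and can be pushed level along x, just above the plates.
- bin_d (a point): Centre of the open top of the bin of bay D, 67 mm above the bench; the bin (white, 120 x 78 x 55 mm, fixed) stands 115 mm from the hinge along the hinge point's x. This bin is EMPTY.
- rack: White base board of the stock rack, 12 mm thick, 380 mm wide, carrying the four bays side by side; origin on the bench below the middle of the row of hinges, x from the tags to the bins, y along the row. It is fixed to the bench. The board reaches 43 mm from the origin on the robot's side and 193 mm on the bins' side.
- jar: Bystander: loose white specimen jar with yellow lid, 52 mm across, 65 mm tall, origin at the centre of its underside.
- stain: Bystander: loose amber stain bottle with black cap, 44 mm across, 110 mm tall, origin at the centre of its underside.
- slides: Bystander: loose blue slide box, 35 x 85 x 32 mm (x, y, z), origin at the centre of its underside.
- bay_a: Bay A as a whole, fixed on the rack: its tag, the tag's grey stand and its bin. Origin on the rack's base board, 75 mm straight below the tag's hinge; axes as those of the hinge point.
- bay_b: Bay B as a whole, fixed on the rack: its tag, the tag's grey stand and its bin. Origin on the rack's base board, 75 mm straight below the tag's hinge; axes as those of the hinge point.
- bay_c: Bay C as a whole, fixed on the rack: its tag, the tag's grey stand and its bin. Origin on the rack's base board, 75 mm straight below the tag's hinge; axes as those of the hinge point.
- bay_d: Bay D as a whole, fixed on the rack: its tag, the tag's grey stand and its bin. Origin on the rack's base board, 75 mm straight below the tag's hinge; axes as those of the hinge point.

How it is judged:
At the end, for the whole second after the job is handed in: The tags of both full bins rest tilted towards their bins (green up, joint above 0.5 rad), the tags of both empty bins rest tilted away from their bins (red up, joint below -0.5 rad), all four still (under 0.1 rad/s); jar, bottle and slide box within 20 mm of where they began (value of joint each of tag_a, tag_c above 0.5 rad and value of joint each of tag_b, tag_d below -0.5 rad and velocity of joint tag_a between -0.1 and 0.1 rad/s and velocity of joint tag_b between -0.1 and 0.1 rad/s and velocity of joint tag_c between -0.1 and 0.1 rad/s and velocity of joint tag_d between -0.1 and 0.1 rad/s and distance of each of jar, stain, slides from where it was at the start of the episode below 0.02 m); the robot touches nothing.
It fails at once if a tag that was already right is flipped over (value of joint tag_c below 0 rad or value of joint tag_d above 0 rad).
It fails at once if a bystander is shifted or lifted by more than 20 mm (distance of any of jar, stain, slides from where it was at the start of the episode above 0.02 m).
It fails at once if the robot pinches, strikes or presses a tag, a bin or the rack with more than 15 N (contact force between any of the fingers, the arm and rack above 15 N or contact force between any of the fingers, the arm and bay_a above 15 N or contact force between any of the fingers, the arm and bay_b above 15 N or contact force between any of the fingers, the arm and bay_c above 15 N or contact force between any of the fingers, the arm and bay_d above 15 N).
It also fails if it takes over 35 s, if anything falls off the work surface, if the arm or the gripper's body presses on something with over 40 N, if the wrist force passes 120 N, or if a joint passes its speed limit or range.

## Working session

There is one attempt and no reset: what is moved stays moved. The work goes in short steps, Python scripts to look and compute and a tool call to move; the robot and the scene stay as the last step left them, time stands still between calls to the robot, and variables do not carry over. Pictures are saved under pics/ and viewed, about 8 in all and at most 12, crops included, and the job is handed in when it is done.

Besides the shell and the picture viewer there is one more tool, called as name(argument=value, ...) on one line, values as JSON. drive_tool: Moves the arm, as the interface text tells. Its arguments: {"type":"object","properties":{"plan":{"type":"array","items":{"type":"number"}},"squeeze":{"type":"number"}},"required":["plan"]}

```bash
mkdir -p pics
cat > h.py <<'E'
import numpy as np,cv2
from station import bot
def K(d): return np.array([[d["fx"],0,d["cx"]],[0,d["fy"],d["cy"]],[0,0,1]])
def world(d,u,v,r=1):
    zz=d["z_map"][int(v)-r:int(v)+r+1,int(u)-r:int(u)+r+1]; z=np.median(zz[zz>0])
    n=cv2.undistortPoints(np.array([[[u,v]]],float),K(d),np.array(d["D"]))[0,0]
    c=np.r_[n*z,z,1]
    return (np.linalg.inv(d["world_to_cam"])@c)[:3]
def onz(d,u,v,h):
    n=cv2.undistortPoints(np.array([[[u,v]]],float),K(d),np.array(d["D"]))[0,0]
    T=np.linalg.inv(d["world_to_cam"]); r=T[:3,:3]@np.r_[n,1]; o=T[:3,3]
    return o+r*(h-o[2])/r[2]
E
python3 - <<'E'
from h import *
import pickle
ims={n:bot.get_image(n) for n in("scene","top")}
pickle.dump(ims,open("i0.pkl","wb"))
for n,d in ims.items():
    cv2.imwrite(f"pics/{n}0.png",cv2.resize(d["img"][:,:,::-1],(768,576),interpolation=cv2.INTER_CUBIC))
    T=np.linalg.inv(d["world_to_cam"]);print(n,T.round(3).tolist())
s=bot.state();print(s["t"],s["tcp_pos"],s["eef_rot"],s["gripper_width"])
E
```

```text
scene [[-0.65, 0.417, -0.636, 1.207], [0.76, 0.338, -0.555, 0.569], [-0.017, -0.844, -0.537, 0.663], [0.0, 0.0, 0.0, 1.0]]
top [[-0.005, -0.984, 0.177, 0.393], [-1.0, 0.007, 0.011, 0.019], [-0.012, -0.177, -0.984, 1.089], [0.0, 0.0, 0.0, 1.0]]
0.1 [0.19146813 0.64671309 0.22179158] [[-3.41909679e-04  2.83830246e-01  9.58874483e-01]
 [-1.58359841e-03  9.58873183e-01 -2.83830426e-01]
 [-9.99998688e-01 -1.61551647e-03  1.21625104e-04]] 0.08767145103151845
```

View pics/scene0.png

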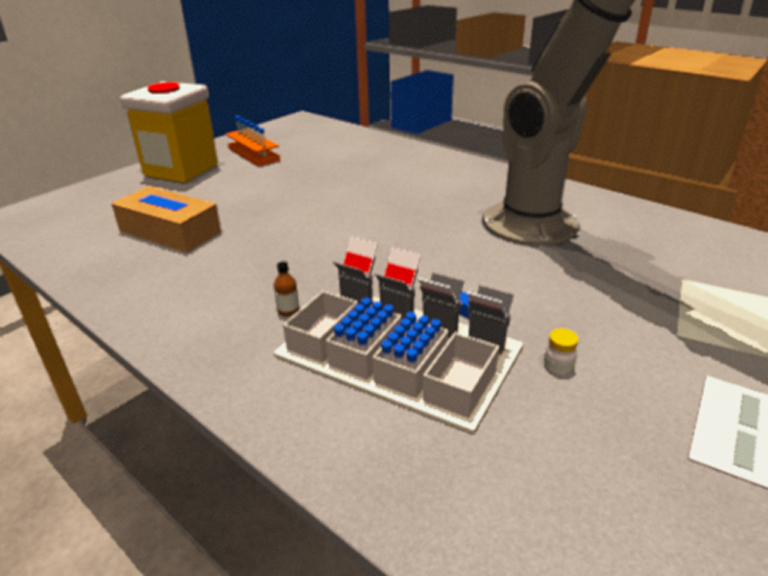

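View pics/top0.png

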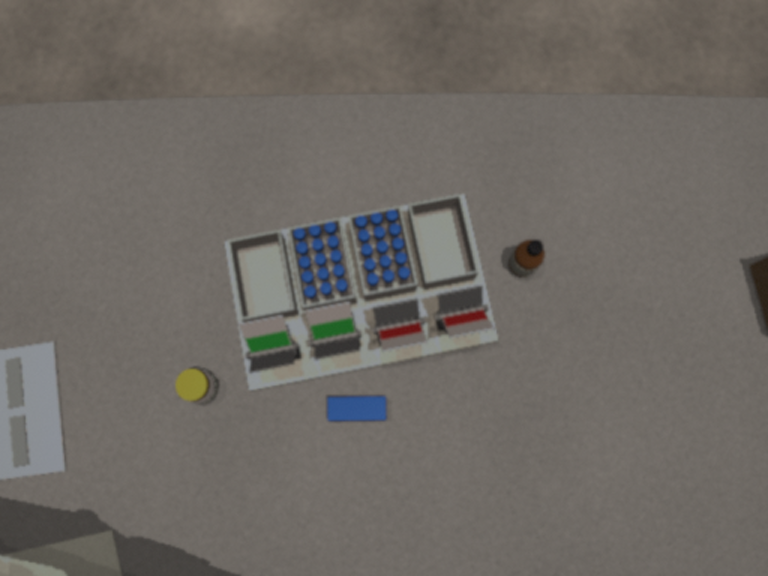

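The top view shows four bays. From the left (+y) they are:
- empty bin with a green tag at (268,335): wrong, this is B
- full bin with green at (330,325): right, C
- full bin with red at (400,330): wrong, A
- empty bin with red at (463,315): right, D

The jar is at (193,385), the slide box at (357,408) and the bottle at (530,255). The scene view agrees with this.

Run:
```python
from h import *
import pickle
ims=pickle.load(open("i0.pkl","rb"))
d=ims["top"]; cv2.imwrite("pics/topc.png",cv2.resize(d["img"][185:265,150:345,::-1],None,fx=4,fy=4,interpolation=cv2.INTER_CUBIC))
d=ims["scene"]; cv2.imwrite("pics/scenec.png",cv2.resize(d["img"][150:290,180:350,::-1],None,fx=4,fy=4,interpolation=cv2.INTER_CUBIC))
```

```text
(no output)
```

View pics/topc.png

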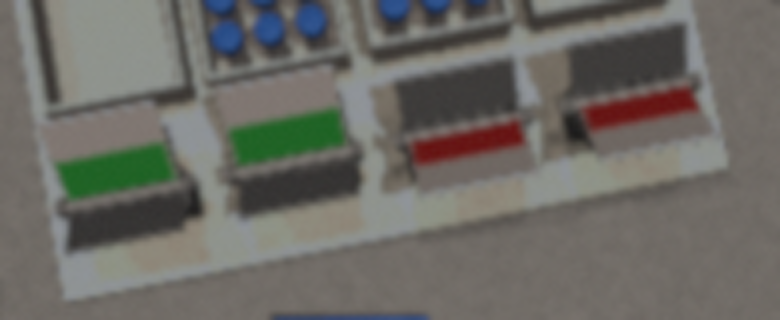

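View pics/scenec.png

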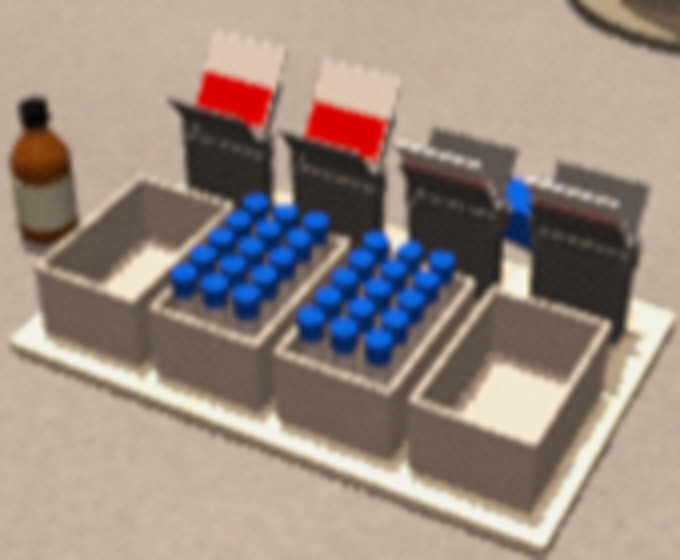

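Run:
```python
from h import *
import pickle
ims=pickle.load(open("i0.pkl","rb"))
d=ims["top"];s=ims["scene"]
c=lambda p:onz(d,(p[0]+.5)/1.5-.5,(p[1]+.5)/1.5-.5,.012)
P=np.array([c(p) for p in [(226,240),(465,195),(497,340),(249,388)]])
print("board",P.round(4).tolist(), np.linalg.norm(P-np.roll(P,-1,0),axis=1))
ex=P[[0,1]].mean(0)-P[[2,3]].mean(0);ex/=np.linalg.norm(ex);ey=P[[0,3]].mean(0)-P[[1,2]].mean(0);ey/=np.linalg.norm(ey)
print("yaw",np.degrees([np.arctan2(ex[1],ex[0]),np.arctan2(-ey[0],ey[1])]))
yaw=np.mean([np.arctan2(ex[1],ex[0]),np.arctan2(-ey[0],ey[1])]);ex=np.r_[np.cos(yaw),np.sin(yaw),0];ey=np.r_[-np.sin(yaw),np.cos(yaw),0]
O=P.mean(0)-ex*.075;print("O",O,"ex",ex)
E={"B":((42,124),(152,103)),"C":((215,85),(332,67)),"A":((418,190),(535,168)),"D":((593,152),(712,130))}
def tri(a,b):
    L=[]
    for dd,p in((d,a),(s,b)):
        n=cv2.undistortPoints(np.array([[p]],float),K(dd),np.array(dd["D"]))[0,0];L.append(n)
    X=cv2.triangulatePoints(np.array(d["world_to_cam"])[:3],np.array(s["world_to_cam"])[:3],L[0],L[1]);return (X[:3]/X[3]).ravel()
S={"A":((322,62),(400,78)),"D":((213,30),(286,45)),"B":((622,207),(526,180)),"C":((482,170),(400,148))}
for k,v in E.items():
    tp=[(150+(x+.5)/4-.5,185+(y+.5)/4-.5) for x,y in v]
    m=np.mean([onz(d,*p,.1406) for p in tp],0)
    print(k,"edge mid",m.round(4),"rack xy",((m-O)@ex).round(4),((m-O)@ey).round(4))
    mt=np.mean(tp,0); ms=np.mean([(180+(x+.5)/4-.5,150+(y+.5)/4-.5) for x,y in S[k]],0); print("  tri",tri(mt,ms).round(4),"depth",world(d,*(mt+[0,2 if k in "BC" else -2])).round(4))
for n,p in(("jar",(193,385)),("slides",(357,408)),("bottle",(535,247))):
    print(n,world(d,p[0]/1.5,p[1]/1.5).round(3))
st=bot.state();R=np.array(st["eef_rot"]);print(st["t"],R.round(3),st["tcp_pos"])
```

```text
board [[0.6757, 0.2669, 0.012], [0.7445, -0.1024, 0.012], [0.5186, -0.1443, 0.012], [0.4491, 0.2251, 0.012]] [0.37560668 0.22975553 0.37583214 0.23047476]
yaw [10.47541367 10.61056008]
O [0.5232721  0.04759674 0.012     ] ex [0.98311791 0.18297317 0.        ]
B edge mid [0.5325 0.1865 0.1406] rack xy 0.0345 0.1349
  tri [0.5316 0.1885 0.1391] depth [0.529  0.1871 0.1369]
C edge mid [0.5508 0.0987 0.1406] rack xy 0.0364 0.0452
  tri [0.5497 0.1013 0.1375] depth [0.5471 0.0988 0.1388]
A edge mid [ 0.4989 -0.0016  0.1406] rack xy -0.033 -0.0439
  tri [ 0.4985 -0.0012  0.1421] depth [ 0.5041 -0.0019  0.1299]
D edge mid [ 0.5171 -0.0887  0.1406] rack xy -0.031 -0.1329
  tri [ 0.5163 -0.0879  0.1454] depth [ 0.5228 -0.0902  0.1276]
jar [0.45  0.295 0.064]
slides [0.419 0.063 0.032]
bottle [ 0.636 -0.187  0.11 ]
0.1 [[-0.     0.284  0.959]
 [-0.002  0.959 -0.284]
 [-1.    -0.002  0.   ]] [0.19146813 0.64671309 0.22179158]
```

drive_tool(plan=[0,0,0,-9,0,0,0,0,-9,0,0,0,0,-9,0,0,0,0,0,0,0,0,0,0,0])

```text
t: 0.72
tcp_pos: [0.1911, 0.6451, 0.2192]
eef_rot: [[-0.001, -0.192, 0.981], [-0.006, 0.981, 0.192], [-1.0, -0.006, -0.003]]
wrist_force: [-1.3, 0.3, -0.5]
gripper_width: 0.0415
```

drive_tool(plan=[0,-0.05,0.028,0,0,0,-0.05,0.028,0,0,0,-0.05,0.028,0,0,0,-0.05,0.028,0,0,0,-0.05,0.028,0,0])

```text
t: 1.35
tcp_pos: [0.3761, 0.4244, 0.2191]
eef_rot: [[-0.003, -0.189, 0.982], [-0.004, 0.982, 0.189], [-1.0, -0.003, -0.004]]
wrist_force: [0.6, -0.1, -0.4]
gripper_width: 0.0006
```

drive_tool(plan=[0,-0.05,0.028,0,0,0,-0.05,0.028,0,0,0,-0.04,0.028,0,0,0,0,0,0,0,0,0,0,0,0])

```text
t: 1.98
tcp_pos: [0.4908, 0.2937, 0.2202]
eef_rot: [[-0.001, -0.169, 0.986], [-0.004, 0.986, 0.169], [-1.0, -0.004, -0.001]]
wrist_force: [-0.1, 0.7, -0.5]
gripper_width: 0.0
```

drive_tool(plan=[0,-0.04,0.02,0,0,0,-0.04,0.02,0,0,0,-0.03,0.015,0,0,0,0,0,0,0,0,0,0,0,0])

```text
t: 2.6
tcp_pos: [0.5611, 0.2021, 0.2201]
eef_rot: [[-0.003, -0.18, 0.984], [-0.001, 0.984, 0.18], [-1.0, -0.0, -0.003]]
wrist_force: [-0.6, 0.7, -0.2]
gripper_width: 0.0004
```

drive_tool(plan=[0.03,-0.008,0,0,0,0.03,0,0.002,0,0,0.02,0,0,0,0,0.01,0,0,0,0,0,0,0,0,0])

```text
t: 3.22
tcp_pos: [0.56, 0.2054, 0.1287]
eef_rot: [[-0.003, -0.192, 0.981], [0.004, 0.981, 0.192], [-1.0, 0.005, -0.002]]
wrist_force: [0.1, -0.1, -0.3]
gripper_width: 0.0002
```

Run:
```python
from h import *
d=bot.get_image("scene"); cv2.imwrite("pics/s1.png",cv2.resize(d["img"][110:290,180:380,::-1],None,fx=3,fy=3,interpolation=cv2.INTER_CUBIC))
s=bot.state();p=s["tcp_pos"]-np.array([.522,.048,0]);y=np.radians(10.5);print(s["tcp_pos"],p[0]*np.cos(y)+p[1]*np.sin(y),-p[0]*np.sin(y)+p[1]*np.cos(y),s["wrist_force"])
```

```text
[0.56041384 0.2055451  0.12922784] 0.06648091138487043 0.1479066220601303 [0.09437304 0.68080092 0.46096238]
```

View pics/s1.png

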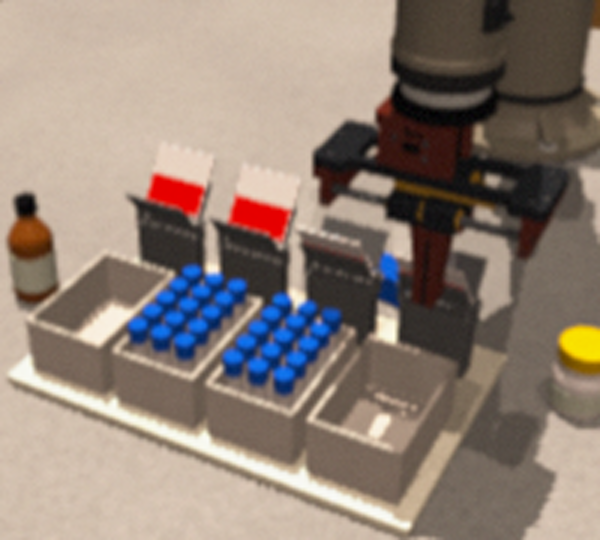

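The fingertip, at (428,300) in the crop, stands on the bin side of B's tag and clear of everything. I'll push towards the robot now.

drive_tool(plan=[0,-0.01,-0.005,0,0,0,-0.005,-0.01,0,0,0,0,-0.01,0,0,0,0,-0.01,0,0,0,0,-0.01,0,0])

```text
t: 3.9
tcp_pos: [0.5178, 0.1807, 0.1317]
eef_rot: [[0.002, -0.191, 0.982], [0.007, 0.982, 0.191], [-1.0, 0.006, 0.003]]
wrist_force: [0.0, 0.1, -0.6]
gripper_width: 0.0005
```

drive_tool(plan=[0.002,0,-0.008,0,0,0.001,0,-0.008,0,0,0,0,-0.006,0,0,0,0,0,0,0,0,0,0,0,0])

```text
t: 4.53
tcp_pos: [0.4939, 0.1766, 0.1284]
eef_rot: [[0.002, -0.192, 0.981], [0.007, 0.981, 0.192], [-1.0, 0.006, 0.003]]
wrist_force: [0.3, 0.4, -0.1]
gripper_width: 0.0002
```

Run:
```python
from h import *
d=bot.get_image("scene"); cv2.imwrite("pics/s2.png",cv2.resize(d["img"][110:290,180:380,::-1],None,fx=3,fy=3,interpolation=cv2.INTER_CUBIC))
s=bot.state();p=s["tcp_pos"]-np.array([.522,.048,0]);y=np.radians(10.5);print(s["tcp_pos"],p[0]*np.cos(y)+p[1]*np.sin(y),-p[0]*np.sin(y)+p[1]*np.cos(y),s["wrist_force"])
```

```text
[0.493893   0.17658082 0.12839652] -0.004204352406659367 0.1315498142347219 [ 0.31146954 -1.0369528  -0.59535608]
```

View pics/s2.png

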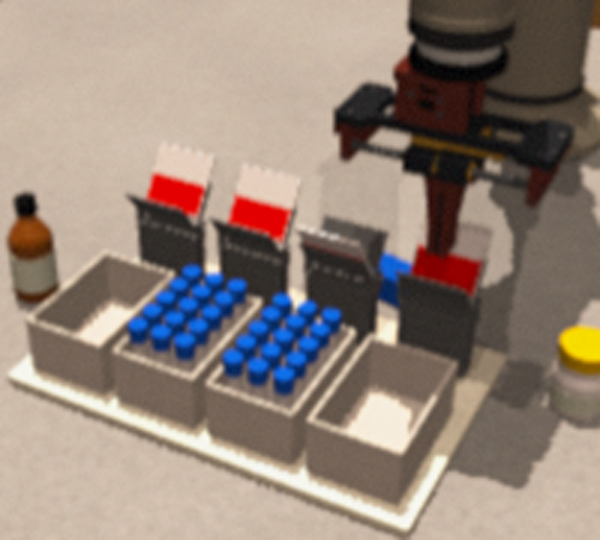

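B's tag now shows red at (447,270). I'll lift and move across to the robot side of A.

drive_tool(plan=[-0.03,0,0,0,0,-0.03,0,0,0,0,-0.02,0,0,0,0,0,-0.03,-0.01,0,0,0,-0.04,-0.014,0,0])

```text
t: 5.2
tcp_pos: [0.4853, 0.1047, 0.2106]
eef_rot: [[0.003, -0.198, 0.98], [0.008, 0.98, 0.198], [-1.0, 0.007, 0.005]]
wrist_force: [0.2, -0.8, 0.3]
gripper_width: 0.0003
```

drive_tool(plan=[0,-0.04,-0.014,0,0,0,-0.04,-0.014,0,0,0,-0.025,-0.01,0,0,0,0,0,0,0,0,0,0,0,0])

```text
t: 5.82
tcp_pos: [0.4693, -0.0113, 0.2105]
eef_rot: [[0.006, -0.193, 0.981], [0.008, 0.981, 0.193], [-1.0, 0.006, 0.007]]
wrist_force: [-0.0, -0.0, 0.6]
gripper_width: 0.0006
```

drive_tool(plan=[0.03,0.003,-0.005,0,0,0.03,0,0,0,0,0.015,0,0,0,0,0.005,0,0,0,0,0,0,0,0,0])

```text
t: 6.45
tcp_pos: [0.4672, -0.0016, 0.129]
eef_rot: [[0.009, -0.203, 0.979], [0.01, 0.979, 0.202], [-1.0, 0.008, 0.01]]
wrist_force: [0.1, 1.0, 0.3]
gripper_width: 0.0
```

drive_tool(plan=[0,-0.006,0.006,0,0,0,0,0.01,0,0,0,0,0.01,0,0,0,0,0.01,0,0,0,0,0.01,0,0])

```text
t: 7.08
tcp_pos: [0.5183, 0.0026, 0.1316]
eef_rot: [[0.013, -0.203, 0.979], [0.011, 0.979, 0.203], [-1.0, 0.008, 0.015]]
wrist_force: [-1.0, 1.0, 0.0]
gripper_width: 0.0005
```

drive_tool(plan=[0.002,0,0.007,0,0,0,0,0.006,0,0,0,0,0.002,0,0,0,0,0,0,0,0,0,0,0,0])

```text
t: 7.7
tcp_pos: [0.5343, 0.006, 0.1293]
eef_rot: [[0.012, -0.203, 0.979], [0.01, 0.979, 0.203], [-1.0, 0.008, 0.014]]
wrist_force: [1.2, -0.2, 0.1]
gripper_width: 0.0006
```

Run:
```python
from h import *
d=bot.get_image("scene"); cv2.imwrite("pics/s3.png",cv2.resize(d["img"][110:290,180:380,::-1],None,fx=3,fy=3,interpolation=cv2.INTER_CUBIC))
s=bot.state();p=s["tcp_pos"]-np.array([.522,.048,0]);y=np.radians(10.5);print(s["tcp_pos"],p[0]*np.cos(y)+p[1]*np.sin(y),-p[0]*np.sin(y)+p[1]*np.cos(y),s["wrist_force"])
```

```text
[0.53429923 0.00600367 0.12938274] 0.004440051472609281 -0.0435344541633652 [-0.66803172 -0.1785533  -0.04946507]
```

View pics/s3.png

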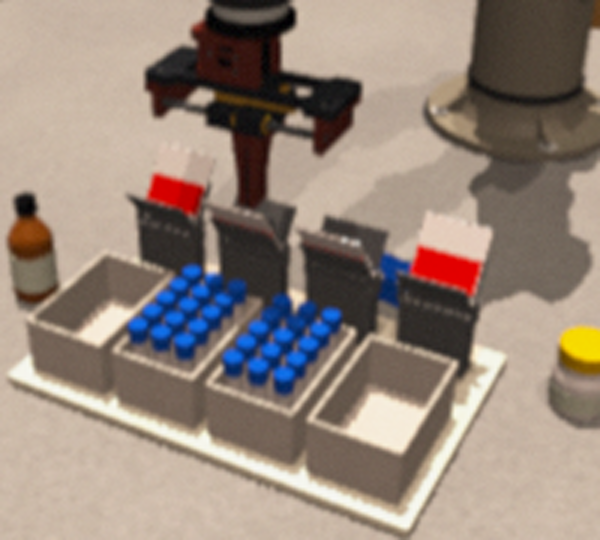

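A now leans towards its bin at (250,225). I'll lift straight up and clear.

drive_tool(plan=[-0.03,0,0,0,0,-0.04,0,0,0,0,-0.04,0,0,0,0,0,0,-0.03,0,0,0,0,0,0,0])

```text
t: 8.38
tcp_pos: [0.5017, -0.0018, 0.2424]
eef_rot: [[0.011, -0.203, 0.979], [0.01, 0.979, 0.203], [-1.0, 0.008, 0.013]]
wrist_force: [-0.5, -0.4, -1.0]
gripper_width: 0.0006
```

drive_tool(plan=[0,0.05,-0.02,0,0,0,0.05,0,0,0,0,0.05,0,0,0,0,0.05,0,0,0,0,0.05,0,0,0])

```text
t: 9.0
tcp_pos: [0.4332, 0.243, 0.2446]
eef_rot: [[0.015, -0.193, 0.981], [0.011, 0.981, 0.193], [-1.0, 0.008, 0.017]]
wrist_force: [1.8, -0.6, 0.3]
gripper_width: 0.0006
```

drive_tool(plan=[0,0.05,0,0,0,0,0.05,0,0,0,0,0,0,0,0,0,0,0,0,0,0,0,0,0,0])

```text
t: 9.62
tcp_pos: [0.4123, 0.3484, 0.2442]
eef_rot: [[0.014, -0.199, 0.98], [0.012, 0.98, 0.198], [-1.0, 0.009, 0.016]]
wrist_force: [-0.2, 0.0, -0.3]
gripper_width: 0.0008
```

Run:
```python
from h import *
d=bot.get_image("top"); cv2.imwrite("pics/t4.png",cv2.resize(d["img"][:,:,::-1],(768,576),interpolation=cv2.INTER_CUBIC))
for n,p in(("jar",(193,385)),("slides",(357,408)),("bottle",(535,247))):
    print(n,world(d,p[0]/1.5,p[1]/1.5).round(3))
```

```text
jar [0.45  0.295 0.064]
slides [0.419 0.063 0.034]
bottle [ 0.636 -0.187  0.11 ]
```

View pics/t4.png

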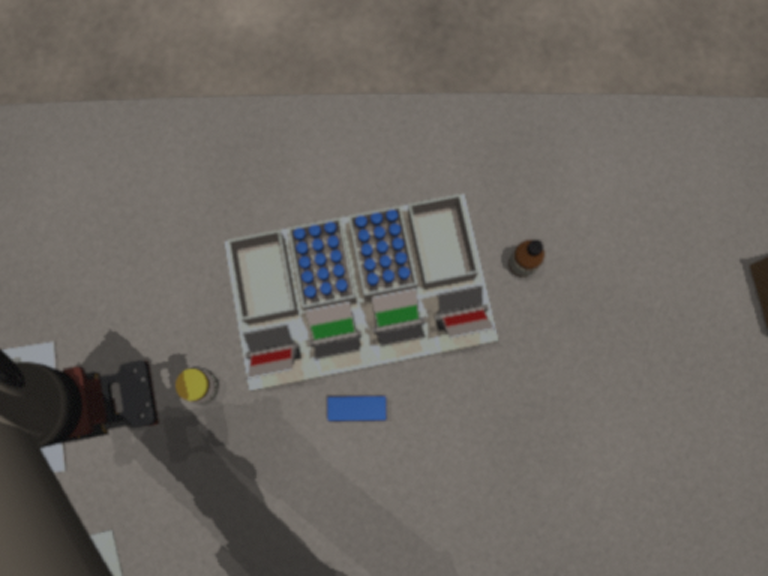

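Left to right, the tags now read red over empty (271,358), green over full (332,328), green over full (397,315) and red over empty (465,318). The jar, slide box and bottle haven't moved, and the arm is clear.

```bash
python3 -c "
from station import bot
print(bot.finish_job())"
```

```text
the job is handed in; nothing more can be done
None
```

The job is done and handed in at about 9.7 s of the 35 s allowed. I pushed over the two wrong tags with the shut fingertips: B to red over its empty bin, and A to green over its full bin. I left C and D alone.

- **Tags:** the last top picture shows green over both full bins and red over both empty ones. I judged the tag angles by eye and did not measure them.
- **Bystanders:** the jar, bottle and slide box measured in the same places as at the start, within 2 mm, using one depth point on each.
- **Forces:** the wrist force read about 2 N at most at the ends of the moves. The arm was clear of everything at hand-in.
- **Disagreements:** measured tag edge heights differed from the stated 141 mm by up to 5 mm from two views, and by up to 13 mm from the depth readings, which I took a little in from the edge. The base board measured 376 mm wide against the stated 380 mm. The finger also drifted sideways by up to 13 mm while descending. None of this affected the result.

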